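# Seat a disk drive in the dock

## Task

Take the larger of the two disk drives out of the wire rack and put it, connector edge down as it stands, through the slot in the top of the drive dock. Feel with light pressure for the connector pocket inside, which slides and may sit well off to either end of the slot, and push the drive gently fully home in it; then shut the dock's dust cover over it, leaving the smaller drive standing in the rack.

Things in the scene. Friction and masses are not known exactly. Their poses are not given: they have to be found in the camera images.
- disk_mid (a point): centre of the larger disk drive, a bare metal plate 9.5 mm thick (its x), 70 mm wide (y) and 100 mm tall (z, up), about 0.1 kg. It stands loosely on its connector edge in one of the rack's two bays, its underside 8 mm above the worktop.
- small_disk_mid (a point): centre of the smaller disk drive, 9 mm thick (x), 54 mm wide (y), 80 mm tall (z), standing in the rack's other bay; it stays there.
- rack: black base 130 x 96 mm (x, y), 8 mm thick, fixed; two bays at x = -31 and +31 mm, each between two wire loops 11.7 mm apart that rise to 52 mm above the worktop; the drive's faces are free to pinch above them. Origin under its middle on the worktop, z up.
- dock: drive dock, a grey steel case 120 x 132 mm (x, y), fixed, flat top 112 mm above the worktop. Origin under its middle on the worktop, z up, x from the front panel to the hinge side. More than 50 N between drive and dock damages the connector.
- slot (a point): middle of the slot's mouth, level with the dock's flat top, 20 mm in front of the dock's middle. The slot is 11.5 mm wide (along its x, which is the dock's x) and 97 mm long (along y), with a 2 mm bevel round it.
- dock_cover (a joint): angle of the dust cover: 0 shut, grows as it opens, starts at 1.6 to 1.9, stop at 2.0. Hinge axis along the dock's y, 50 mm behind the dock's middle (+x), 113 mm above the worktop. Stiff: stays where left, a light push moves it. Tray 90 mm long from the hinge, 118 mm wide, outer face 10 mm above the hinge when shut. It cannot shut over a drive standing more than about 3 mm too high.
- cover_edge (a point): middle of the free edge of the dust cover, 90 mm from the hinge (a 9 mm tab goes on beyond it, 36 mm wide); its x axis points along the cover to the hinge, its z axis out of the outer face (up when shut, to the far side when open).
- rim (a point): fixed nominal point 66 mm straight below slot, level with the top rim of the connector pocket. The pocket floats: its true middle lies anywhere up to 12 mm either side of this point along y, unmeasured and hardly seen; more than about 8 N sideways slides it. In x it is in line with the slot, bevelled. A drive over 0.8 mm off along y stands on its square end, 34 mm showing above the dock.
- home (a point): fixed nominal point 96 mm straight below slot, level with the floor of the pocket (71.6 mm long, 12.5 mm wide, 30 mm deep). The drive is home with its lower edge on this floor, 4 mm of it left above the dock's top. Sprung contacts on both faces drag at it with 4 to 12 N over the last 16 mm.

How it is judged:
On the way:
1. the larger drive stands through the slot, home on the floor of the connector pocket, the cover still open (z of disk_mid in the frame of dock below 0.068 m and horizontal distance between disk_mid and slot below 0.0155 m and angle between disk_mid's own z axis and vertical below 0.1 rad and value of joint dock_cover above 0.3 rad), for 0.2 s.
At the end, for the whole second after the job is handed in: The larger drive is upright in the dock within 2 mm of fully home, the dust cover is shut (within 0.06 rad, about 5 mm at its free edge) and at rest, and the smaller drive still stands in the rack (z of disk_mid in the frame of dock below 0.068 m and horizontal distance between disk_mid and slot below 0.0155 m and angle between disk_mid's own z axis and vertical below 0.1 rad and value of joint dock_cover below 0.06 rad and velocity of joint dock_cover below 0.05 rad/s and horizontal distance between small_disk_mid and rack below 0.05 m and angle between small_disk_mid's own z axis and vertical below 0.25 rad); the robot touches nothing.
It fails at once if the drive is forced against the dock with more than 50 N (contact force between disk and dock above 50 N).
It fails at once if the smaller drive is moved more than 25 mm (distance of small_disk_mid from where it was at the start of the episode above 0.025 m).
It also fails if it takes over 72 s, if anything falls off the work surface, if the arm or the gripper's body presses on something with over 40 N, if the wrist force passes 120 N, or if a joint passes its speed limit or range.

## Robot

A 6-joint arm with a two-finger parallel gripper is mounted at the origin on a cart in front of the work surface, level with it; the furniture and walls round the work are solid. World frame = base frame: x ahead of the robot, y to its left, z up, the work surface at z = 0. Lengths are in m, angles in rad, forces in N, time in s.
With the tool pointing down it reaches from about 0.35 to 0.85 m from the base axis. Payload 8.1 kg.
Tool frame: the origin (TCP) lies midway between the tips of the shut fingers; the grasp point (between the pads) lies 19 mm behind it; z points along the fingers, y is the line along which they close (so a half turn about z gives the same grasp; the last joint's range is limited). The gripper opens to 85 mm and grips with 20 to 120 N. Pads are 22 mm wide; open, the fingers measure 114 mm over their backs; the gripper's body (76 mm by 85 mm) begins 54 mm behind the grasp point. The pads swing forward as they close: fully open they stand 13 mm farther back than shut.
Start: joints at [1.249, 0.13, 1.488, -0, 1.523, -0.085], TCP at [0.141, 0.583, 0.21] pointing down, gripper open.
Joint ranges: [-2.96, 2.96], [-0.89, 2.26], [0.02, 2.5], [-1.34, 4.48], [0, 2.73], [-2.66, 2.66]. Speed limits (rad/s): [2.39, 2.39, 2.79, 3.14, 3.14, 3.14].

## Interface

Orientations are given as a unit quaternion [w, x, y, z].
In Python, from station import sense, camera, close_job, recognise, spot_point gives the robot as it stands.
- The arm moves only by the tool send_rows, never from a script. Its argument "deltas" is a list of rows, each a list of 5 numbers: the shift along the tool's x, y, z as a fraction of full scale, then the turn about the tool's z as a fraction of full scale, then the finger opening in mm, from 0 to 85.4. A call has 1 to 10 rows; each row is the pose to reach, as a shift and turn from the pose commanded when the call began, along the tool's axes at that moment, turning the shorter way round; what a row does not reach only later rows make up. Full scale, the value 1, is 50 cm for a shift and 360 degrees for a turn. A row lasts 1/8 s, in which the tool goes at most 62.5 mm and 10.7 degrees, less where a joint would pass 70% of its speed; a pose out of reach is approached as far as the arm can. A call with a number of a shift or a turn outside -1 to 1 is refused whole. A call with a gripper value outside its range is refused whole. The fingers move at their own pace and stop on an object; the grip force is fixed at half the most. Time passes only in rows, so rows that repeat a pose let the fingers close. It gives the time, the measured TCP pose, the force, the opening and the grip force at its end, in the units of the state.
- sense(): the state, without advancing time (a new reading comes with each control period).
- camera(name): name is "scene" or "top" or "wrist"; returns a dict with "frame" (420x560x3 uint8, red, green, blue), "depth" (420x560 float32, m along the optical axis (not along the pixel's ray), 0 where there is no reading), "fx", "fy", "cx", "cy" (pixels), "cam_to_world" (4x4, takes a point from camera to world coordinates). Camera axes: x right, y down, z forward; pixel columns grow to the right and rows downward; lengths in m; the calibration is good to about 2 mm. A picture is of the moment at which its call begins.
- close_job(): hands the job in; it is judged then, once.
Trained networks look in the newest picture that a camera, given by its name, has taken for a name from the list of things; names that differ only in an ending like _2 or _b are one class to them, and where a whole thing is asked for, a point or a joint stands for the part that bears it (a point fixed in the world has none). Each returns a list of dicts, best first, with "score" (0 to 1); they miss things now and then, are a little off and sometimes report something else, mostly with a low value. They report only what shows in the picture. A call takes as long as a camera call.
- recognise(camera, target): "point" ([x, y, z] in m, in world coordinates, good to about 4 mm: the middle of the surface that is visible of it).
- spot_point(camera, target): "point" ([x, y, z] in m, in world coordinates, good to about 4 mm: a listed point, or the origin of a listed thing).
The state is a dict: "time_s": time; "joints": joint angles; "joint_velocities": joint speeds; "joint_torque": joint torques, N m; "ee_pos": TCP position; "ee_rot": TCP orientation; "contact_force": force on the tool from outside, world axes, zero at the start; "torque": the same for the moment, N m; "gripper_width": opening from 0.0 (shut) to 1.0 (fully open); "gripper_force": force on a finger pad.
Only numpy, scipy, OpenCV 4.12 (cv2) and the standard library are available. Lean on these libraries where they do the work, as an engineer would, in place of code of your own. Each camera call takes 0.05 s, during which the arm holds its last target. There are 200 camera calls.

## Working session

There is one attempt and no reset: what is moved stays moved. The work goes in short steps, Python scripts to look and compute and a tool call to move; the robot and the scene stay as the last step left them, time stands still between calls to the robot, and variables do not carry over. Pictures are saved under pics/ and viewed, at most 10 in all, crops included, and the job is handed in when it is done.

Besides the shell and the picture viewer there is one more tool, called after ">>>" in YAML: its name, and indented under it one key for each argument. send_rows: Moves the arm, as the interface text tells. Its arguments: {"type":"object","properties":{"deltas":{"type":"array"}},"required":["deltas"]}

```bash
mkdir -p pics; ls
python3 - <<'E'
from station import *
import cv2,numpy as np
s=sense();print({k:np.round(v,3).tolist() for k,v in s.items()})
for c in("scene","top"):
    d=camera(c);cv2.imwrite(f"pics/{c}0.png",d["frame"][:,:,::-1])
    np.savez(f"{c}0.npz",**d)
    for t in("disk_mid","small_disk_mid","rack","dock","slot","cover_edge"):
        for f in(spot_point,recognise):
            try:
                r=f(c,t);print(c,t,f.__name__,[(np.round(x["point"],3).tolist(),round(x["score"],2)) for x in r[:3]])
            except Exception as e: print(c,t,e)
E
```

```text
pics
{'time_s': 0.0, 'joints': [1.249, 0.131, 1.489, 0.0, 1.523, -0.085], 'joint_velocities': [0.001, 0.001, -0.001, 0.0, 0.0, -0.001], 'joint_torque': [-0.0, -56.938, -50.056, 0.0, 0.014, 0.0], 'ee_pos': [0.141, 0.583, 0.209], 'ee_rot': [-0.0, 0.118, 0.993, -0.001], 'contact_force': [-0.208, 0.199, 0.345], 'torque': [-0.052, 0.035, 0.008], 'gripper_force': 0.0, 'gripper_width': 1.0}
scene disk_mid call [([0.492, 0.277, 0.057], 0.93)]
scene disk_mid call [([0.488, 0.256, 0.073], 0.65)]
scene small_disk_mid call [([0.552, 0.266, 0.046], 0.88)]
scene small_disk_mid call [([0.546, 0.257, 0.059], 0.74), ([0.519, 0.257, 0.01], 0.2)]
scene rack call [([0.522, 0.273, 0.002], 0.9)]
scene rack call [([0.625, -0.116, 0.158], 0.71), ([0.517, 0.26, 0.01], 0.7)]
scene dock call [([0.551, -0.126, -0.003], 0.78)]
scene dock call [([0.559, -0.139, 0.111], 0.6)]
scene slot call [([0.538, -0.122, 0.114], 0.67)]
scene slot call [([0.565, -0.136, 0.116], 0.59), ([0.622, -0.115, 0.16], 0.48)]
scene cover_edge call [([0.634, -0.11, 0.199], 0.62)]
scene cover_edge call [([0.622, -0.114, 0.162], 0.97), ([0.56, -0.135, 0.108], 0.27)]
top disk_mid call [([0.488, 0.275, 0.054], 0.82), ([0.553, -0.121, -0.0], 0.6)]
top disk_mid call [([0.482, 0.266, 0.102], 0.6)]
top small_disk_mid call [([0.55, 0.263, 0.046], 0.69)]
top small_disk_mid call [([0.55, 0.261, 0.081], 0.72)]
top rack call [([0.52, 0.274, 0.0], 0.57), ([0.536, -0.126, 0.045], 0.39)]
top rack call [([0.52, 0.27, 0.009], 0.86)]
top dock call [([0.553, -0.12, -0.0], 0.96)]
top dock call [([0.566, -0.115, 0.113], 0.88), ([0.55, 0.258, 0.082], 0.31), ([0.483, 0.267, 0.102], 0.22)]
top slot call [([0.537, -0.122, 0.111], 0.92)]
top slot call [([0.569, -0.116, 0.11], 0.85)]
top cover_edge call [([0.633, -0.118, 0.197], 0.65)]
top cover_edge call [([0.623, -0.118, 0.161], 0.88)]
```

View pics/scene0.png

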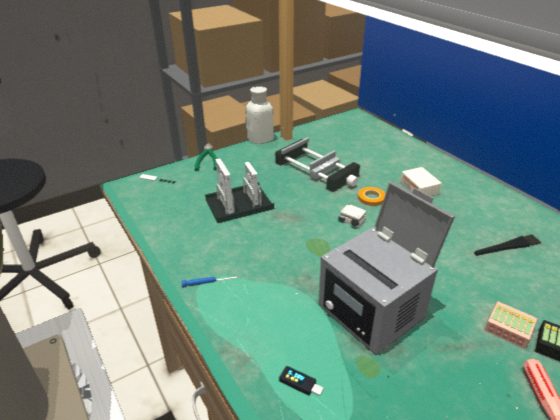

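View pics/top0.png

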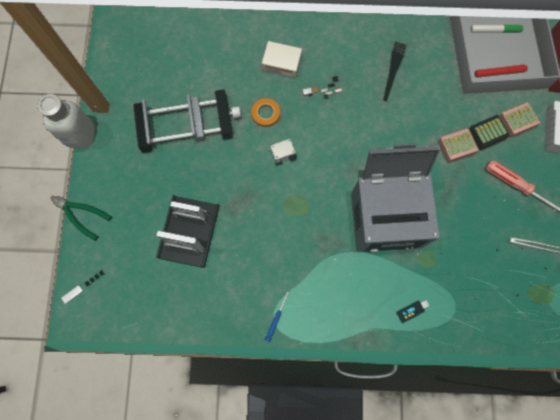

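Run:
```python
import numpy as np,cv2
d=np.load("top0.npz");z=d["depth"];h,w=z.shape
v,u=np.mgrid[:h,:w];P=np.stack([(u-d["cx"])/d["fx"]*z,(v-d["cy"])/d["fy"]*z,z],-1)@d["cam_to_world"][:3,:3].T+d["cam_to_world"][:3,3]
print(d["fx"],d["cam_to_world"].round(3).tolist())
def rep(n,m):
    q=P[m&(z>0)];r=cv2.minAreaRect((q[:,:2]*1000).astype(np.float32));print(n,len(q),np.round(q.mean(0),4),r, np.percentile(q[:,2],[5,50,95]).round(4))
X,Y,Z=P[...,0],P[...,1],P[...,2]
reg=(X>.4)&(X<.65)&(Y>.18)&(Y<.36)
rep("disk",reg&(Z>.098)&(Z<.115)&(X<.52))
rep("small",reg&(Z>.078)&(Z<.095)&(X>.52))
rep("rackbase",reg&(Z>.005)&(Z<.011))
rep("docktop",(Y<0)&(Y>-.25)&(X>.45)&(X<.7)&(Z>.108)&(Z<.116))
rep("slothole",(Y<-.05)&(Y>-.19)&(X>.5)&(X<.575)&(Z<.1)&(Z>.02))
```

```text
499.7658476301878 [[0.034, -0.97, 0.241, 0.331], [-0.999, -0.033, 0.006, 0.083], [0.003, -0.241, -0.97, 0.982], [0.0, 0.0, 0.0, 1.0]]
disk 238 [0.4876 0.2737 0.1061] ((487.92327880859375, 274.2134704589844), (69.69761657714844, 9.972225189208984), 80.16194152832031) [0.1013 0.1066 0.109 ]
small 169 [0.549  0.2664 0.0857] ((549.64306640625, 267.11785888671875), (53.28090286254883, 9.795791625976562), 80.79814147949219) [0.0802 0.0862 0.0889]
rackbase 1639 [0.5154 0.2715 0.0072] ((525.8317260742188, 270.5093688964844), (242.86135864257812, 178.40289306640625), 1.499108910560608) [0.0052 0.007  0.0097]
docktop 4101 [ 0.5539 -0.1212  0.1108] ((554.6080322265625, -121.23428344726562), (119.87866973876953, 132.9814453125), 5.207565784454346) [0.1086 0.1107 0.1134]
slothole 525 [ 0.5397 -0.0981  0.0546] ((537.7492065429688, -121.1180419921875), (74.7759780883789, 136.50100708007812), 0.18741492927074432) [0.0272 0.0463 0.0933]
```

The pictures agree with the networks. The rack is at about (190,230) in the top view, with the larger drive in the nearer bay at (179,238). The dock slot is at (400,218) and the cover is open. Next I hover over the drive.

```bash
cat > h.py <<'E'
from station import *
import numpy as np, cv2
from scipy.spatial.transform import Rotation as R
def rot(): return R.from_quat(sense()["ee_rot"],scalar_first=True)
def yaw(): y=rot().as_matrix()[:,1]; return np.degrees(np.arctan2(y[1],y[0]))
def go(t,yw):
    "fractions to bring TCP to t with tool y at world angle yw (deg, mod 180)"
    s=sense();d=rot().inv().apply(np.array(t)-s["ee_pos"])/.5
    a=-((yw-yaw()+90)%180-90)
    print("frac",d.round(4),"turn",round(a/360,4),"pos",np.round(s["ee_pos"],4),"yaw",round(yaw(),2),"F",np.round(s["contact_force"],1),"grip",round(s["gripper_width"],3),round(s["gripper_force"],1),"t",round(s["time_s"],2))
def cloud(c,save=None):
    d=camera(c);z=d["depth"];v,u=np.mgrid[:z.shape[0],:z.shape[1]]
    P=np.stack([(u-d["cx"])/d["fx"]*z,(v-d["cy"])/d["fy"]*z,z],-1)@d["cam_to_world"][:3,:3].T+d["cam_to_world"][:3,3]
    P[z<=0]=np.nan
    if save: cv2.imwrite(save,d["frame"][:,:,::-1])
    return d,P
def rect(P,m):
    q=P[m];r=cv2.minAreaRect((q[:,:2]*1000).astype(np.float32));print(len(q),np.round(q.mean(0)*1000,1),np.round(r[0],1),np.round(r[1],1),round(r[2],2),"z",np.percentile(q[:,2],[5,50,95]).round(4))
E
python3 -c "
from h import *
go([.488,.274,.2],-9.8)"
```

```text
frac [-0.8202 -0.4383  0.021 ] turn 0.2395 pos [0.1407 0.5832 0.2105] yaw 76.43 F [ 0.  -0.2  0.7] grip 0.998 0.0 t 1.3
```

>>> send_rows:
  deltas:
    - [-0.1,-0.05,0,0.027,85]
    - [-0.2,-0.1,0,0.054,85]
    - [-0.3,-0.16,0,0.08,70]
    - [-0.4,-0.21,0,0.107,60]
    - [-0.5,-0.27,0.01,0.134,45]
    - [-0.6,-0.32,0.01,0.16,40]
    - [-0.7,-0.37,0.02,0.187,40]
    - [-0.78,-0.42,0.02,0.213,40]
    - [-0.82,-0.438,0.021,0.2395,40]
    - [-0.82,-0.438,0.021,0.2395,40]

```text
time_s: 2.55
ee_pos: [0.4889, 0.273, 0.1999]
ee_rot: [0.0, 0.766, 0.643, -0.0]
contact_force: [-1.0, -0.1, 0.9]
gripper_width: 0.471
gripper_force: 0.0
```

Run:
```python
from h import *
go([.488,.274,.2],-9.8)
d,P=cloud("wrist","pics/w1.png");X,Y,Z=P[...,0],P[...,1],P[...,2]
rg=(X>.44)&(X<.62)&(Y>.2)&(Y<.34)
rect(P,rg&(Z>.1)&(Z<.115)&(X<.52)); 
m=rg&(Z>.078)&(Z<.095)&(X>.52)
if m.sum()>20: rect(P,m)
```

```text
frac [ 0.0017 -0.0021 -0.0002] turn -0.0004 pos [0.4889 0.273  0.1999] yaw -9.93 F [-1.  -0.1  0.9] grip 0.471 0.0 t 2.55
1001 [487.7 277.6 107.1] [487.4 276.4] [69.4  9.3] 80.0 z [0.1059 0.1071 0.1082]
780 [548.5 270.4  86.2] [549.1 269. ] [54.1 10.2] 80.33 z [0.0804 0.087  0.0881]
```

View pics/w1.png

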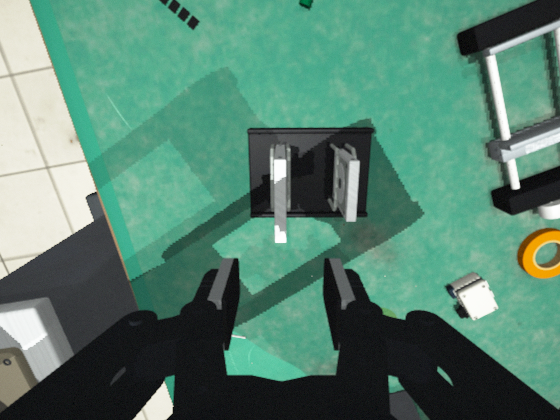

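The wrist view shows the larger drive at (280,190), upright, and the smaller one at (347,185). I'll descend and grip.

```bash
python3 -c "
from h import *
go([.4877,.2755,.084],-10)"
```

```text
frac [ 0.0031 -0.0011  0.2318] turn 0.0008 pos [0.4881 0.2739 0.1999] yaw -9.71 F [-0.4 -0.5 -0.2] grip 0.47 0.0 t 2.6
```

>>> send_rows:
  deltas:
    - [0.003,-0.001,0.06,0.0008,40]
    - [0.003,-0.001,0.13,0.0008,40]
    - [0.003,-0.001,0.19,0.0008,40]
    - [0.003,-0.001,0.225,0.0008,40]
    - [0.003,-0.001,0.232,0.0008,40]
    - [0.003,-0.001,0.232,0.0008,25]
    - [0.003,-0.001,0.232,0.0008,12]
    - [0.003,-0.001,0.232,0.0008,5]
    - [0.003,-0.001,0.232,0.0008,0]
    - [0.003,-0.001,0.232,0.0008,0]

```text
time_s: 3.85
ee_pos: [0.4888, 0.2762, 0.0856]
ee_rot: [0.0, 0.766, 0.642, 0.001]
contact_force: [0.5, -0.7, 5.2]
gripper_width: 0.067
gripper_force: 58.9
```

```bash
python3 -c "
from h import *
go([.4877,.2755,.25],-10)"
```

```text
frac [-0.0013 -0.0012 -0.3288] turn -0.0002 pos [0.4888 0.2762 0.0856] yaw -10.08 F [ 0.5 -0.7  5.2] grip 0.067 58.9 t 3.85
```

>>> send_rows:
  deltas:
    - [0,0,-0.02,0,0]
    - [0,0,-0.08,0,0]
    - [0,0,-0.17,0,0]
    - [0,0,-0.27,0,0]
    - [0,0,-0.33,0,0]
    - [0,0,-0.33,0,0]
    - [0,0,-0.33,0,0]

```text
time_s: 4.72
ee_pos: [0.4871, 0.2755, 0.2478]
ee_rot: [-0.0, 0.766, 0.642, -0.001]
contact_force: [-0.4, 0.1, -2.3]
gripper_width: 0.062
gripper_force: 58.7
```

Run:
```python
from h import *
go([.5347,-.08,.25],5.2)
d,P=cloud("wrist","pics/w2.png")
for c in("top","scene"):
    d,P=cloud(c,f"pics/{c}2.png");X,Y,Z=P[...,0],P[...,1],P[...,2]
    print(c,[(np.round(x["point"],3).tolist(),round(x["score"],2)) for x in spot_point(c,"disk_mid")[:2]])
    # re-measure dock top and slot
    m=(Y<0)&(Y>-.25)&(X>.45)&(X<.7)&(Z>.107)&(Z<.116); rect(P,m)
```

```text
frac [-0.6834  0.2181 -0.004 ] turn -0.0424 pos [0.4871 0.2755 0.2478] yaw -10.08 F [-0.4  0.1 -2.3] grip 0.062 58.7 t 4.72
top []
4285 [ 553.7 -121.3  110.7] [ 555.  -121.4] [120.6 133.2] 5.48 z [0.1082 0.1107 0.1135]
scene [([0.488, 0.274, 0.215], 0.67)]
4541 [ 550.5 -126.9  111.5] [ 553.3 -121.6] [122.6 133.8] 5.21 z [0.1095 0.1116 0.1132]
```

View pics/scene2.png

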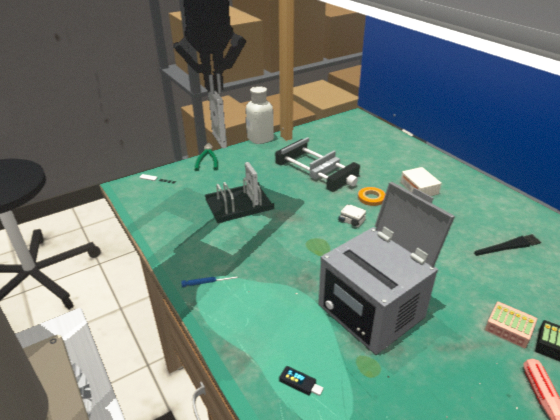

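The drive is held upright and the smaller one is still standing in the rack. I'll move past the slot along y so the wrist camera looks at it.

```bash
python3 -c "
from h import *
go([.535,-.2,.255],5.3)"
```

```text
frac [-0.9195  0.2608 -0.0143] turn -0.0427 pos [0.487  0.2755 0.2475] yaw -10.08 F [ 1.  -0.3 -0.5] grip 0.063 58.7 t 4.97
```

>>> send_rows:
  deltas:
    - [-0.06,0.02,-0.014,-0.005,0]
    - [-0.17,0.05,-0.014,-0.01,0]
    - [-0.28,0.08,-0.014,-0.015,0]
    - [-0.39,0.11,-0.014,-0.02,0]
    - [-0.5,0.14,-0.014,-0.025,0]
    - [-0.61,0.17,-0.014,-0.03,0]
    - [-0.72,0.2,-0.014,-0.035,0]
    - [-0.82,0.23,-0.014,-0.04,0]
    - [-0.9,0.255,-0.014,-0.0427,0]
    - [-0.92,0.261,-0.014,-0.0427,0]

```text
time_s: 6.22
ee_pos: [0.5351, -0.2024, 0.2549]
ee_rot: [-0.001, 0.675, 0.738, -0.0]
contact_force: [0.0, 0.3, -0.8]
gripper_width: 0.061
gripper_force: 58.9
```

Run:
```python
from h import *
d,P=cloud("wrist","pics/w3.png");np.savez("w3.npz",P=P,**d)
go([.535,-.123,.255],5.3)
print([(np.round(x["point"],4).tolist(),round(x["score"],2)) for x in spot_point("wrist","slot")[:2]])
```

```text
frac [ 0.1577  0.0138 -0.    ] turn -0.0004 pos [ 0.5352 -0.2022  0.255 ] yaw 5.14 F [-1.5 -0.1 -0.3] grip 0.064 58.9 t 6.28
[([0.534, -0.124, 0.1112], 0.89)]
```

View pics/w3.png

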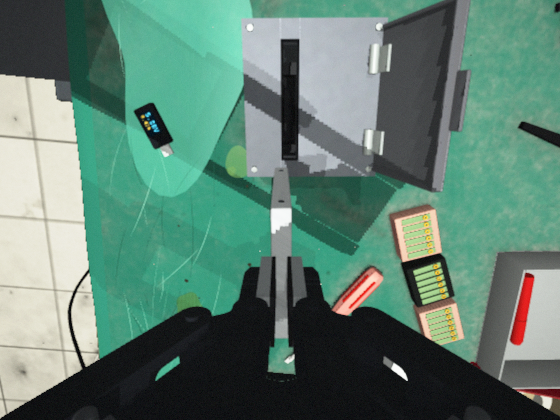

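The wrist view shows the whole slot, from about (290,40) to (290,160), and the drive's top and edge at about (281,170–230).

Run:
```python
from h import *
d=np.load("w3.npz");P=d["P"];f=d["frame"].astype(int).sum(2);X,Y,Z=[P[...,i] for i in range(3)]
v,u=np.mgrid[:420,:560]
rect(P,(u>235)&(u<400)&(v<185)&(abs(Z-.112)<.004)&(X<.62))   # dock top
box=(u>275)&(u<305)&(v>30)&(v<168)
dark=(box&(f<150)).astype(np.uint8)
# slot outline projected to plane z=.112
pts=np.argwhere(dark)[:,::-1].astype(float)
C=d["cam_to_world"];r=np.c_[(pts[:,0]-d["cx"])/d["fx"],(pts[:,1]-d["cy"])/d["fy"],np.ones(len(pts))]@C[:3,:3].T
q=C[:3,3]+r*((.112-C[2,3])/r[:,2])[:,None]
print("slot",cv2.minAreaRect((q[:,:2]*1000).astype(np.float32)),"cam",C[:3,3])
# drive: points above .13
m=(v<250)&(Z>.16)&(Z<.29)&(u>250)&(u<320);print("drive");rect(P,m)
for v0 in range(40,164,4): print(v0,*np.round(np.r_[P[v0,290,1:],P[v0,286,2],P[v0,294,2]],3),*[f[v0,k] for k in range(284,298,2)])
```

```text
19427 [ 553.5 -115.2  111.4] [ 554.3 -120.4] [120.2 132.4] 5.26 z [0.11   0.1113 0.1127]
slot ((534.9530639648438, -122.46763610839844), (15.151416778564453, 98.94347381591797), 5.095216751098633) cam [ 0.52783071 -0.12373891  0.41759601]
drive
1556 [ 531.6 -173.6  259.8] [ 532.2 -179. ] [ 9.8 23.3] 5.03 z [0.199  0.2755 0.2772]
40 -0.073 0.11 0.108 0.111 59 66 52 71 65 76 69
44 -0.06 0.01 0.009 0.009 140 151 146 143 144 135 136
48 -0.064 0.007 0.006 0.007 109 108 111 108 105 105 105
52 -0.068 0.006 0.005 0.005 144 101 95 107 104 111 120
56 -0.072 0.007 0.008 0.007 131 117 117 108 105 107 118
60 -0.076 0.005 0.007 0.006 145 116 103 112 110 111 114
64 -0.084 0.045 0.044 0.046 100 100 83 71 199 196 153
68 -0.088 0.046 0.045 0.045 98 110 83 149 193 204 155
72 -0.092 0.046 0.046 0.044 105 101 83 150 194 203 157
76 -0.094 0.022 0.023 0.044 59 34 23 27 38 63 104
80 -0.098 0.016 0.016 0.042 84 82 63 68 56 57 94
84 -0.102 0.016 0.015 0.041 97 89 57 45 52 39 102
88 -0.106 0.015 0.014 0.042 38 57 68 49 47 56 85
92 -0.111 0.015 0.014 0.043 60 73 65 49 57 69 81
96 -0.115 0.016 0.014 0.042 71 83 86 61 48 67 79
100 -0.119 0.014 0.015 0.043 54 77 73 40 53 59 93
104 -0.124 0.015 0.016 0.043 52 62 74 45 46 55 67
108 -0.128 0.013 0.016 0.042 57 62 65 54 26 31 66
112 -0.132 0.015 0.015 0.042 66 67 65 56 48 26 67
116 -0.137 0.014 0.015 0.044 64 53 70 49 31 31 62
120 -0.141 0.016 0.014 0.043 60 71 58 41 42 27 60
124 -0.146 0.016 0.014 0.043 82 91 49 42 28 46 52
128 -0.15 0.016 0.014 0.045 104 85 59 47 46 60 59
132 -0.155 0.016 0.015 0.044 59 66 55 43 46 66 70
136 -0.16 0.014 0.016 0.044 70 62 55 54 57 73 86
140 -0.164 0.017 0.016 0.043 72 57 59 37 41 62 86
144 -0.166 0.045 0.046 0.044 41 44 65 54 119 100 107
148 -0.17 0.046 0.046 0.044 76 65 61 56 173 168 113
152 -0.175 0.044 0.046 0.045 65 65 62 116 130 100 86
156 -0.184 0.013 0.014 0.013 188 180 186 176 172 171 97
160 -0.172 0.113 0.112 0.112 259 164 151 161 150 166 164
```

Run:
```python
import cv2,numpy as np
im=cv2.imread("pics/w3.png")[20:250,230:350]
a=cv2.resize(im,None,fx=2.6,fy=2.6,interpolation=cv2.INTER_CUBIC)
b=np.clip(a.astype(float)*4,0,255).astype(np.uint8)
cv2.imwrite("pics/w3c.png",np.hstack([a,b]))
```

```text
(no output)
```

View pics/w3c.png

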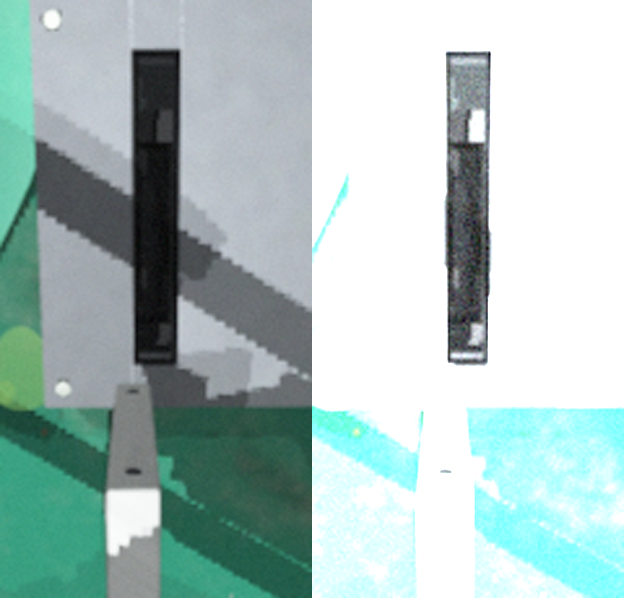

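Run:
```python
from h import *
d=np.load("w3.npz");P=d["P"];C=d["cam_to_world"]
Z=P[...,2]
for u in (286,288,290,292):
    col=Z[:,u]; hi=(col>.032)&(col<.06)
    a=[v for v in range(55,100) if hi[v]]; b=[v for v in range(125,156) if hi[v]]
    o=[]
    for v in (a[0]-.5,a[-1]+.5,b[0]-.5,b[-1]+.5):
        r=C[:3,:3]@np.array([(u-d["cx"])/d["fx"],(v-d["cy"])/d["fy"],1]);q=C[:3,3]+r*((.046-C[2,3])/r[2])
        e=(q[:2]-[.5348,-.1223])@np.array([[np.cos(np.radians(5.2)),-np.sin(np.radians(5.2))],[np.sin(np.radians(5.2)),np.cos(np.radians(5.2))]])
        o.append((e*1000).round(1).tolist())
    print(u,o,"mid",(o[1][1]+o[2][1])/2)
```

```text
286 [[-2.3, 40.2], [-2.3, 26.8], [-2.1, -42.0], [-2.1, -55.2]] mid -7.6
288 [[-0.2, 40.2], [-0.2, 26.8], [0.1, -42.0], [0.2, -55.2]] mid -7.6
290 [[1.8, 40.1], [1.9, 26.8], [2.3, -42.0], [2.4, -55.2]] mid -7.6
292 [[3.9, 40.1], [4.2, 3.0], [4.4, -22.7], [4.6, -55.2]] mid -9.85
```

The pocket's end rims show clearly in the slot at z of about 0.046, and its middle is about 7.6 mm off towards −y. I'll aim there.

```bash
python3 -c "
from h import *
go([.5364,-.1298,.197],5.2)"
```

```text
frac [0.1408 0.0151 0.1165] turn -0.0 pos [ 0.5353 -0.2006  0.2552] yaw 5.19 F [-0.   0.2 -0.3] grip 0.065 58.9 t 6.33
```

>>> send_rows:
  deltas:
    - [0.04,0.005,0,0,0]
    - [0.1,0.012,0,0,0]
    - [0.135,0.015,0.01,0,0]
    - [0.141,0.015,0.05,0,0]
    - [0.141,0.015,0.09,0,0]
    - [0.141,0.015,0.115,0,0]
    - [0.141,0.015,0.1165,0,0]
    - [0.141,0.015,0.1165,0,0]
    - [0.141,0.015,0.1165,0,0]

```text
time_s: 7.45
ee_pos: [0.5372, -0.1295, 0.1987]
ee_rot: [0.001, 0.674, 0.739, 0.0]
contact_force: [-0.3, 0.8, -1.1]
gripper_width: 0.061
gripper_force: 58.8
```

Run:
```python
from h import *
go([.5364,-.1298,.197],5.2)
d,P=cloud("scene","pics/s4.png")
im=cv2.imread("pics/s4.png")[170:350,290:470];cv2.imwrite("pics/s4c.png",cv2.resize(im,None,fx=3.2,fy=3.2))
```

```text
frac [-0.0004 -0.0016  0.0034] turn 0.0002 pos [ 0.5372 -0.1295  0.1987] yaw 5.27 F [-0.3  0.8 -1.1] grip 0.061 58.8 t 7.45
```

View pics/s4c.png

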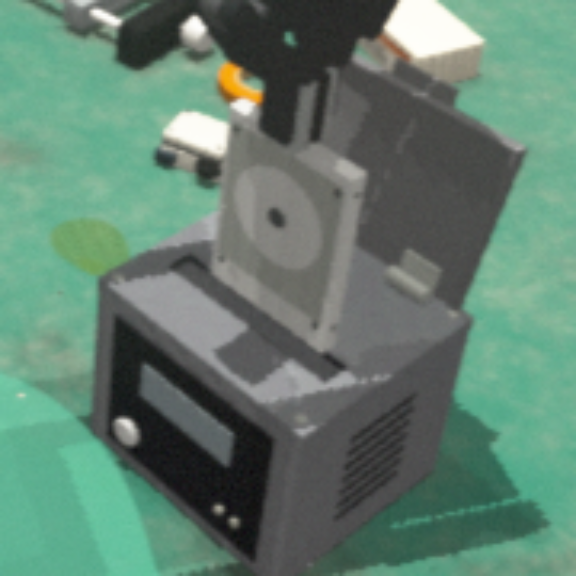

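The drive hangs just above the slot and is lined up with it. I'll lower it gently.

>>> send_rows:
  deltas:
    - [0,0,0.008,0,0]
    - [0,0,0.016,0,0]
    - [0,0,0.024,0,0]
    - [0,0,0.032,0,0]
    - [0,0,0.04,0,0]
    - [0,0,0.04,0,0]

```text
time_s: 8.25
ee_pos: [0.5363, -0.129, 0.1772]
ee_rot: [-0.0, 0.674, 0.739, -0.0]
contact_force: [0.7, -0.2, -0.9]
gripper_width: 0.061
gripper_force: 58.7
```

>>> send_rows:
  deltas:
    - [0,0,0.015,0,0]
    - [0,0,0.03,0,0]
    - [0,0,0.045,0,0]
    - [0,0,0.06,0,0]
    - [0,0,0.075,0,0]
    - [0,0,0.088,0,0]
    - [0,0,0.092,0,0]
    - [0,0,0.092,0,0]

```text
time_s: 9.25
ee_pos: [0.5366, -0.1291, 0.1317]
ee_rot: [-0.0, 0.674, 0.739, -0.0]
contact_force: [-0.4, -0.9, -0.6]
gripper_width: 0.063
gripper_force: 58.7
```

Now slow steps of 1 mm down to and past the rim level (TCP about 0.1236).

>>> send_rows:
  deltas:
    - [0,0,0.003,0,0]
    - [0,0,0.006,0,0]
    - [0,0,0.009,0,0]
    - [0,0,0.012,0,0]
    - [0,0,0.014,0,0]
    - [0,0,0.014,0,0]

```text
time_s: 10.0
ee_pos: [0.5366, -0.1291, 0.1246]
ee_rot: [-0.0, 0.674, 0.739, -0.0]
contact_force: [-0.2, -0.1, -0.7]
gripper_width: 0.065
gripper_force: 58.9
```

>>> send_rows:
  deltas:
    - [0,0,0.002,0,0]
    - [0,0,0.004,0,0]
    - [0,0,0.004,0,0]

```text
time_s: 10.38
ee_pos: [0.5366, -0.1291, 0.1226]
ee_rot: [-0.0, 0.674, 0.739, -0.0]
contact_force: [-0.3, -0.3, 0.2]
gripper_width: 0.064
gripper_force: 58.9
```

>>> send_rows:
  deltas:
    - [0,0,0.001,0,0]
    - [0,0,0.002,0,0]
    - [0,0,0.002,0,0]

```text
time_s: 10.75
ee_pos: [0.5366, -0.1291, 0.1217]
ee_rot: [-0.0, 0.674, 0.739, -0.0]
contact_force: [-0.4, 0.7, -1.3]
gripper_width: 0.064
gripper_force: 58.9
```

>>> send_rows:
  deltas:
    - [0,0,0.001,0,0]
    - [0,0,0.002,0,0]
    - [0,0,0.003,0,0]
    - [0,0,0.003,0,0]

```text
time_s: 11.25
ee_pos: [0.5366, -0.1291, 0.1202]
ee_rot: [-0.0, 0.674, 0.739, -0.0]
contact_force: [-0.2, 0.3, -0.8]
gripper_width: 0.066
gripper_force: 58.9
```

>>> send_rows:
  deltas:
    - [0,0,0.002,0,0]
    - [0,0,0.004,0,0]
    - [0,0,0.004,0,0]

```text
time_s: 11.62
ee_pos: [0.5365, -0.129, 0.1181]
ee_rot: [-0.0, 0.674, 0.739, -0.0]
contact_force: [-0.1, -0.6, -0.7]
gripper_width: 0.063
gripper_force: 58.9
```

>>> send_rows:
  deltas:
    - [0,0,0.003,0,0]
    - [0,0,0.006,0,0]
    - [0,0,0.006,0,0]

```text
time_s: 12.0
ee_pos: [0.5365, -0.129, 0.115]
ee_rot: [-0.0, 0.674, 0.739, -0.0]
contact_force: [0.2, 0.8, -0.8]
gripper_width: 0.068
gripper_force: 58.9
```

No resistance 8 mm below the rim level, so the drive is in the pocket. I'll release it, rise and look.

>>> send_rows:
  deltas:
    - [0,0,0,0,12]
    - [0,0,0,0,16]
    - [0,0,0,0,25]
    - [0,0,0,0,25]
    - [0,0,-0.04,0,25]
    - [0,0,-0.1,0,25]
    - [0,0,-0.14,0,15]
    - [0,0,-0.14,0,0]
    - [0,0,-0.14,0,0]
    - [0,0,-0.14,0,0]

```text
time_s: 13.25
ee_pos: [0.5358, -0.1288, 0.1838]
ee_rot: [-0.001, 0.674, 0.739, -0.0]
contact_force: [0.3, -0.2, -0.1]
gripper_width: 0.004
gripper_force: 0.0
```

Run:
```python
from h import *
go([.5364,-.1298,.15],5.2)
for c in("scene","top"):
    d,P=cloud(c,f"pics/{c}5.png");X,Y,Z=P[...,0],P[...,1],P[...,2]
    m=(Y>-.19)&(Y<-.07)&(X>.52)&(X<.555)&(Z>.118)&(Z<.16);print(c,m.sum())
    if m.sum()>10: rect(P,m)
im=cv2.imread("pics/scene5.png")[170:350,290:470];cv2.imwrite("pics/s5c.png",cv2.resize(im,None,fx=3.2,fy=3.2))
```

```text
frac [-0.0021  0.0011  0.0675] turn 0.0003 pos [ 0.5358 -0.1288  0.1838] yaw 5.3 F [ 0.3 -0.2 -0.1] grip 0.004 0.0 t 13.25
scene 462
462 [ 532.4 -133.9  126.8] [ 533.8 -131.2] [12.3 70.7] 5.47 z [0.1189 0.1284 0.1313]
top 131
131 [ 533.4 -111.2  128.1] [ 533.8 -112.5] [10.4 34.5] 5.58 z [0.1212 0.129  0.1317]
```

View pics/s5c.png

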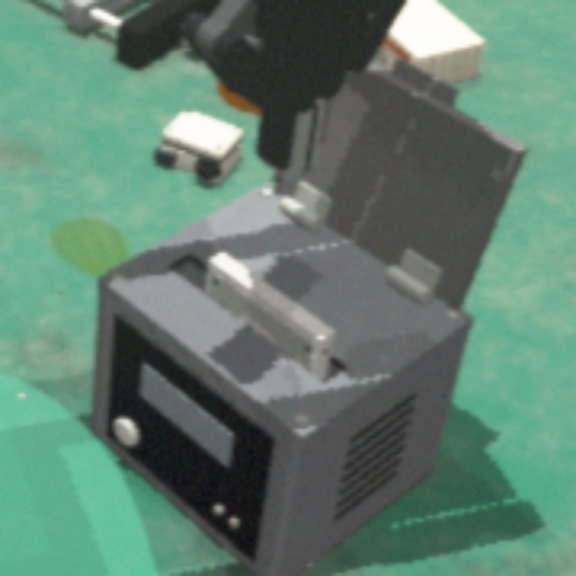

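The drive stands in the pocket with its top at about 0.130. I'll push it down with the shut fingers.

>>> send_rows:
  deltas:
    - [-0.002,0,0.04,0,0]
    - [-0.002,0,0.08,0,0]
    - [-0.002,0,0.096,0,0]
    - [-0.002,0,0.1,0,0]
    - [-0.002,0,0.104,0,0]
    - [-0.002,0,0.107,0,0]
    - [-0.002,0,0.11,0,0]
    - [-0.002,0,0.11,0,0]

```text
time_s: 14.35
ee_pos: [0.5368, -0.1301, 0.1304]
ee_rot: [0.0, 0.674, 0.739, 0.0]
contact_force: [-0.1, -0.4, -0.2]
gripper_width: -0.003
gripper_force: 0.0
```

>>> send_rows:
  deltas:
    - [0,0,0.002,0,0]
    - [0,0,0.004,0,0]
    - [0,0,0.006,0,0]
    - [0,0,0.008,0,0]
    - [0,0,0.008,0,0]

```text
time_s: 14.98
ee_pos: [0.5367, -0.1301, 0.1261]
ee_rot: [-0.0, 0.674, 0.739, -0.0]
contact_force: [0.4, -0.3, -0.4]
gripper_width: 0.0
gripper_force: 0.0
```

>>> send_rows:
  deltas:
    - [0,0,0.002,0,0]
    - [0,0,0.004,0,0]
    - [0,0,0.006,0,0]
    - [0,0,0.008,0,0]
    - [0,0,0.008,0,0]

```text
time_s: 15.6
ee_pos: [0.5367, -0.13, 0.1221]
ee_rot: [-0.0, 0.674, 0.739, -0.0]
contact_force: [0.1, -0.1, -0.8]
gripper_width: -0.001
gripper_force: 0.0
```

>>> send_rows:
  deltas:
    - [0,0,0.002,0,0]
    - [0,0,0.004,0,0]
    - [0,0,0.004,0,0]

```text
time_s: 15.98
ee_pos: [0.5367, -0.13, 0.1201]
ee_rot: [-0.0, 0.674, 0.739, -0.0]
contact_force: [0.1, 0.4, 0.8]
gripper_width: -0.0
gripper_force: 0.0
```

Run:
```python
from h import *
go([.5364,-.1298,.15],5.2)
d,P=cloud("scene","pics/s6.png");X,Y,Z=P[...,0],P[...,1],P[...,2]
m=(Y>-.19)&(Y<-.07)&(X>.515)&(X<.555)&(Z>.115)&(Z<.16)
if m.sum()>10: rect(P,m)
im=cv2.imread("pics/s6.png")[170:350,290:470];cv2.imwrite("pics/s6c.png",cv2.resize(im,None,fx=3.2,fy=3.2))
```

```text
frac [ 0.0005 -0.0005 -0.0598] turn 0.0003 pos [ 0.5367 -0.13    0.1201] yaw 5.3 F [0.1 0.4 0.8] grip -0.0 0.0 t 15.97
654 [ 531.5 -134.7  131.5] [ 534.  -130.8] [28.2 69.4] 20.21 z [0.1169 0.1295 0.1563]
```

View pics/s6c.png

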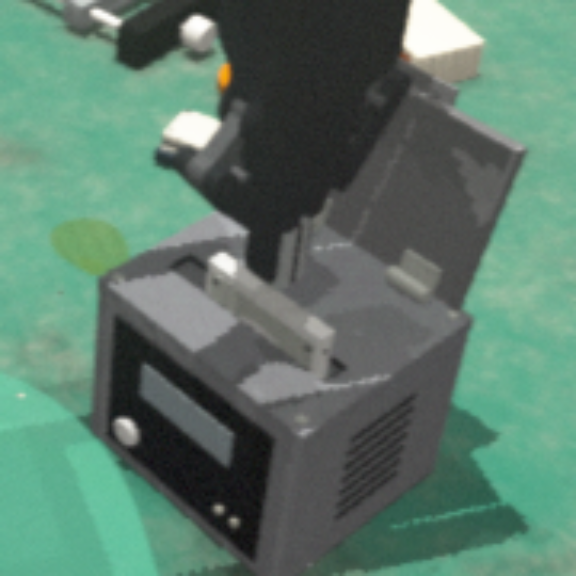

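Run:
```python
from h import *
d,P=cloud("scene");C=d["cam_to_world"]
def pr(p):
    q=C[:3,:3].T@(np.array(p)-C[:3,3]);u,v=q[0]/q[2]*d["fx"]+d["cx"],q[1]/q[2]*d["fy"]+d["cy"];return round((u-290)*3.2),round((v-170)*3.2),round(q[2],3)
t=np.array(sense()["ee_pos"]);print("tcp",pr(t),"+10mm",pr(t+[0,0,.01]),"+40",pr(t+[0,0,.04]), "cam",C[:3,3])
for y in(-.165,-.13,-.095): print(y,pr([.5348-(y+.1223)*.09,y,.131]),pr([.5348-(y+.1223)*.09,y,.112]))
# surfaces of finger/drive along row
X,Y,Z=[P[...,i] for i in range(3)]
for v in (235,240,245,250,255,258,261,264,267):
    print(v,[tuple((P[v,u]*1000).round().tolist()) for u in (368,372,376,380,384)])
```

```text
tcp (268, 306, np.float64(0.698)) +10mm (270, 290, np.float64(0.692)) +40 (277, 241, np.float64(0.674)) cam [ 0.145181   -0.48793473  0.60162948]
-0.165 (326, 332, np.float64(0.668)) (321, 362, np.float64(0.68))
-0.13 (268, 290, np.float64(0.691)) (264, 320, np.float64(0.702))
-0.095 (214, 251, np.float64(0.713)) (210, 280, np.float64(0.724))
235 [(501.0, -145.0, 206.0), (510.0, -144.0, 201.0), (522.0, -140.0, 193.0), (525.0, -144.0, 194.0), (538.0, -140.0, 185.0)]
240 [(502.0, -145.0, 197.0), (510.0, -145.0, 193.0), (522.0, -141.0, 184.0), (526.0, -144.0, 185.0), (539.0, -140.0, 176.0)]
245 [(521.0, -128.0, 166.0), (522.0, -135.0, 171.0), (526.0, -139.0, 172.0), (531.0, -141.0, 171.0), (540.0, -140.0, 166.0)]
250 [(522.0, -129.0, 157.0), (523.0, -135.0, 162.0), (528.0, -138.0, 161.0), (533.0, -141.0, 161.0), (542.0, -141.0, 156.0)]
255 [(529.0, -123.0, 140.0), (522.0, -137.0, 154.0), (529.0, -138.0, 151.0), (535.0, -140.0, 150.0), (573.0, -115.0, 112.0)]
258 [(532.0, -121.0, 131.0), (529.0, -132.0, 141.0), (530.0, -138.0, 145.0), (536.0, -141.0, 144.0), (570.0, -119.0, 110.0)]
261 [(529.0, -125.0, 129.0), (533.0, -129.0, 130.0), (539.0, -132.0, 130.0), (559.0, -121.0, 111.0), (564.0, -125.0, 111.0)]
264 [(528.0, -126.0, 125.0), (530.0, -133.0, 129.0), (534.0, -137.0, 130.0), (538.0, -140.0, 131.0), (558.0, -131.0, 113.0)]
267 [(530.0, -126.0, 118.0), (530.0, -134.0, 124.0), (531.0, -140.0, 129.0), (534.0, -145.0, 131.0), (538.0, -149.0, 132.0)]
```

The fingertips end about 19 mm above the reported TCP, and the depth shows about 9 mm of air above the drive. I'll keep pressing down, guided by force.

>>> send_rows:
  deltas:
    - [0,0,0.003,0,0]
    - [0,0,0.006,0,0]
    - [0,0,0.009,0,0]
    - [0,0,0.012,0,0]
    - [0,0,0.012,0,0]

```text
time_s: 16.7
ee_pos: [0.5366, -0.1301, 0.114]
ee_rot: [-0.0, 0.674, 0.739, -0.0]
contact_force: [0.5, -0.5, -0.4]
gripper_width: 0.001
gripper_force: 0.0
```

>>> send_rows:
  deltas:
    - [0,0,0.002,0,0]
    - [0,0,0.004,0,0]
    - [0,0,0.006,0,0]
    - [0,0,0.006,0,0]

```text
time_s: 17.2
ee_pos: [0.5366, -0.1301, 0.1111]
ee_rot: [-0.0, 0.674, 0.739, -0.0]
contact_force: [-0.6, 0.5, -0.7]
gripper_width: 0.001
gripper_force: 0.0
```

>>> send_rows:
  deltas:
    - [0,0,0.002,0,0]
    - [0,0,0.004,0,0]
    - [0,0,0.006,0,0]
    - [0,0,0.006,0,0]

```text
time_s: 17.7
ee_pos: [0.537, -0.1302, 0.1086]
ee_rot: [0.0, 0.674, 0.739, 0.0]
contact_force: [-0.2, -0.3, 2.8]
gripper_width: 0.001
gripper_force: 1.7
```

Run:
```python
from h import *
go([.5364,-.1298,.15],5.2)
d,P=cloud("scene","pics/s7.png");X,Y,Z=P[...,0],P[...,1],P[...,2]
m=(Y>-.19)&(Y<-.145)&(X>.515)&(X<.555)&(Z>.114)&(Z<.14);rect(P,m)
for v in range(252,272,2):
    print(v,[tuple((P[v,u]*1000).round().tolist()) for u in (364,368,372,376,380,384)])
```

```text
frac [ 0.0009 -0.0012 -0.0828] turn 0.0003 pos [ 0.537  -0.1302  0.1086] yaw 5.3 F [-0.2 -0.3  2.8] grip 0.001 1.7 t 17.7
183 [ 534.8 -157.1  123.9] [ 537.  -158.8] [13.1 30.1] 17.06 z [0.1149 0.1252 0.13  ]
252 [(552.0, -92.0, 111.0), (522.0, -129.0, 153.0), (522.0, -137.0, 160.0), (529.0, -137.0, 156.0), (533.0, -142.0, 158.0), (543.0, -140.0, 152.0)]
254 [(534.0, -110.0, 130.0), (522.0, -129.0, 150.0), (522.0, -137.0, 155.0), (530.0, -137.0, 152.0), (534.0, -141.0, 153.0), (549.0, -135.0, 141.0)]
256 [(533.0, -112.0, 128.0), (524.0, -128.0, 145.0), (524.0, -136.0, 151.0), (nan, nan, nan), (535.0, -141.0, 149.0), (571.0, -117.0, 113.0)]
258 [(530.0, -115.0, 128.0), (523.0, -129.0, 142.0), (523.0, -137.0, 148.0), (530.0, -138.0, 145.0), (535.0, -142.0, 145.0), (570.0, -118.0, 110.0)]
260 [(530.0, -116.0, 124.0), (522.0, -131.0, 140.0), (523.0, -138.0, 145.0), (531.0, -139.0, 141.0), (535.0, -142.0, 141.0), (566.0, -123.0, 112.0)]
262 [(528.0, -118.0, 122.0), (530.0, -124.0, 126.0), (524.0, -137.0, 139.0), (529.0, -140.0, 139.0), (537.0, -141.0, 136.0), (563.0, -126.0, 111.0)]
264 [(528.0, -118.0, 119.0), (529.0, -126.0, 125.0), (530.0, -132.0, 128.0), (530.0, -141.0, 135.0), (541.0, -138.0, 128.0), (560.0, -130.0, 111.0)]
266 [(528.0, -119.0, 115.0), (530.0, -125.0, 119.0), (531.0, -132.0, 124.0), (530.0, -141.0, 131.0), (537.0, -142.0, 129.0), (556.0, -133.0, 112.0)]
268 [(530.0, -118.0, 109.0), (528.0, -128.0, 118.0), (531.0, -133.0, 121.0), (532.0, -140.0, 125.0), (533.0, -146.0, 130.0), (540.0, -148.0, 128.0)]
270 [(525.0, -123.0, 112.0), (529.0, -127.0, 113.0), (530.0, -134.0, 118.0), (532.0, -140.0, 122.0), (532.0, -148.0, 128.0), (536.0, -152.0, 129.0)]
```

Contact at TCP z of 0.1086. Now I press slowly.

>>> send_rows:
  deltas:
    - [0,0,0.002,0,0]
    - [0,0,0.004,0,0]
    - [0,0,0.006,0,0]
    - [0,0,0.006,0,0]

```text
time_s: 18.25
ee_pos: [0.5365, -0.13, 0.1049]
ee_rot: [-0.0, 0.674, 0.739, -0.0]
contact_force: [-0.0, -0.2, 0.9]
gripper_width: -0.001
gripper_force: 0.5
```

>>> send_rows:
  deltas:
    - [0,0,0.002,0,0]
    - [0,0,0.004,0,0]
    - [0,0,0.006,0,0]
    - [0,0,0.006,0,0]

```text
time_s: 18.75
ee_pos: [0.5367, -0.1301, 0.1021]
ee_rot: [-0.0, 0.674, 0.739, -0.0]
contact_force: [0.1, 0.5, 2.1]
gripper_width: -0.003
gripper_force: 0.7
```

>>> send_rows:
  deltas:
    - [0,0,0.002,0,0]
    - [0,0,0.004,0,0]
    - [0,0,0.006,0,0]
    - [0,0,0.006,0,0]

```text
time_s: 19.25
ee_pos: [0.5366, -0.13, 0.099]
ee_rot: [-0.0, 0.674, 0.739, -0.0]
contact_force: [-0.4, 0.6, 1.5]
gripper_width: -0.002
gripper_force: 0.7
```

>>> send_rows:
  deltas:
    - [0,0,0.002,0,0]
    - [0,0,0.004,0,0]
    - [0,0,0.004,0,0]

```text
time_s: 19.62
ee_pos: [0.5366, -0.1301, 0.0971]
ee_rot: [-0.0, 0.674, 0.739, -0.0]
contact_force: [0.0, 0.1, 1.6]
gripper_width: -0.002
gripper_force: 0.7
```

Run:
```python
from h import *
go([.5364,-.1298,.15],5.2)
d,P=cloud("scene","pics/s8.png");X,Y,Z=P[...,0],P[...,1],P[...,2]
m=(Y>-.175)&(Y<-.145)&(X>.52)&(X<.552)&(Z>.114)&(Z<.14);rect(P,m)
```

```text
frac [ 0.0006 -0.0005 -0.1059] turn 0.0003 pos [ 0.5366 -0.1301  0.0971] yaw 5.3 F [0.  0.1 1.6] grip -0.002 0.7 t 19.62
89 [ 535.7 -155.9  116.9] [ 536.4 -155.2] [17.6 23. ] 41.89 z [0.1147 0.1171 0.1189]
```

Its top is down to about 0.118. A little more, until the floor is felt.

>>> send_rows:
  deltas:
    - [0,0,0.001,0,0]
    - [0,0,0.002,0,0]
    - [0,0,0.002,0,0]

```text
time_s: 20.05
ee_pos: [0.5367, -0.1301, 0.0962]
ee_rot: [-0.0, 0.674, 0.739, -0.0]
contact_force: [0.4, 0.1, 2.5]
gripper_width: 0.001
gripper_force: 1.0
```

>>> send_rows:
  deltas:
    - [0,0,0.001,0,0]
    - [0,0,0.002,0,0]
    - [0,0,0.002,0,0]

```text
time_s: 20.42
ee_pos: [0.5368, -0.1301, 0.0953]
ee_rot: [0.0, 0.674, 0.739, -0.0]
contact_force: [-0.5, 0.2, 2.9]
gripper_width: -0.001
gripper_force: 1.3
```

>>> send_rows:
  deltas:
    - [0,0,0.001,0,0]
    - [0,0,0.002,0,0]
    - [0,0,0.002,0,0]

```text
time_s: 20.8
ee_pos: [0.5375, -0.1302, 0.0952]
ee_rot: [0.001, 0.674, 0.739, 0.0]
contact_force: [-0.9, 0.4, 7.7]
gripper_width: -0.001
gripper_force: 3.6
```

>>> send_rows:
  deltas:
    - [0,0,0.001,0,0]
    - [0,0,0.002,0,0]
    - [0,0,0.002,0,0]

```text
time_s: 21.18
ee_pos: [0.5379, -0.1302, 0.0951]
ee_rot: [0.001, 0.674, 0.739, 0.001]
contact_force: [-3.2, 2.3, 13.7]
gripper_width: 0.001
gripper_force: 6.4
```

The force climbs while z holds at 0.095, so the floor is reached. I'll rise, check the height and measure the cover.

>>> send_rows:
  deltas:
    - [0,0,-0.01,0,0]
    - [0,0,-0.06,0,0]
    - [0,0,-0.16,0,0]
    - [0,0,-0.26,0,0]
    - [0,0,-0.34,0,0]
    - [0,0,-0.34,0,0]

```text
time_s: 21.92
ee_pos: [0.5385, -0.1307, 0.2674]
ee_rot: [0.003, 0.674, 0.739, 0.001]
contact_force: [-0.6, -0.6, -0.3]
gripper_width: 0.003
gripper_force: 0.0
```

Run:
```python
from h import *
d,P=cloud("scene","pics/s9.png");X,Y,Z=P[...,0],P[...,1],P[...,2]
ex=np.array([np.cos(np.radians(5.2)),np.sin(np.radians(5.2))]);c=np.array([.5545,-.1208])
xd=(P[...,:2]-c)@ex;yd=(P[...,:2]-c)@np.array([-ex[1],ex[0]])
m=(abs(yd+.008)<.033)&(abs(xd+.02)<.005);print("drive top",np.nanpercentile(Z[m],[25,50,75,90]).round(4))
for n in range(2):
    D,P=cloud("scene" if n==0 else "top");xd=(P[...,:2]-c)@ex;yd=(P[...,:2]-c)@np.array([-ex[1],ex[0]]);Z=P[...,2]
    m=(abs(yd)<.055)&(xd>.045)&(xd<.11)&(Z>.135)&(Z<.22)
    k=np.polyfit(Z[m]-.113,xd[m]-.05,1);print("cover",m.sum(),k,"theta",np.pi/2+np.arctan(k[0]),"zmax",Z[m].max(),"xmax",xd[m].max())
h=np.r_[c+.128*ex,.25];go(h,5.2)
```

```text
drive top [0.1157 0.3084 0.3468 0.4613]
cover 2666 [0.24703167 0.00782494] theta 1.8129793210584366 zmax 0.20722603547322893 xmax 0.08525108637652011
cover 1400 [0.2410106  0.00972877] theta 1.8072966486399493 zmax 0.20652700911378852 xmax 0.08604824716293566
frac [0.0142 0.2944 0.0227] turn 0.0003 pos [ 0.5361 -0.1298  0.2616] yaw 5.3 F [-0.2 -0.1 -0.7] grip -0.002 0.0 t 22.07
```

>>> send_rows:
  deltas:
    - [0.004,0.06,0,0,0]
    - [0.008,0.15,0,0,0]
    - [0.014,0.24,0,0,0]
    - [0.014,0.29,0,0,0]
    - [0.014,0.295,0.02,0,0]
    - [0.014,0.295,0.02,0,0]

```text
time_s: 22.82
ee_pos: [0.6812, -0.1093, 0.2497]
ee_rot: [-0.002, 0.674, 0.739, -0.001]
contact_force: [0.3, -0.3, -0.6]
gripper_width: 0.003
gripper_force: 0.0
```

Run:
```python
from h import *
ex=np.array([np.cos(np.radians(5.2)),np.sin(np.radians(5.2))]);c=np.array([.5545,-.1208])
for n in("top","scene"):
    D,P=cloud(n,f"pics/{n}10.png");xd=(P[...,:2]-c)@ex;yd=(P[...,:2]-c)@np.array([-ex[1],ex[0]]);Z=P[...,2]
    m=(abs(yd+.0076)<.032)&(abs(xd+.02)<.004)&(Z<.2);print(n,"drive top",m.sum(),np.nanpercentile(Z[m],[10,25,50,75,90]).round(4))
    m=(abs(abs(xd+.02)-.018)<.006)&(abs(yd)<.045)&(Z<.2);print("dock top",np.nanpercentile(Z[m],[25,50,75]).round(4))
go(np.r_[c+.128*ex,.155],5.2)
```

```text
top drive top 0 nan
dock top [0.1098 0.1103 0.1109]
scene drive top 159 [0.1141 0.1149 0.1155 0.116  0.1165]
dock top [0.111  0.1116 0.1122]
frac [0.0008 0.0009 0.1946] turn 0.0002 pos [ 0.6818 -0.1097  0.2523] yaw 5.27 F [0.7 0.8 1.2] grip -0.003 0.0 t 22.93
  return np.nanmean(a, axis, out=out, keepdims=keepdims)
```

The drive stands 4 mm proud of the dock top, so it is home. Next I go down behind the cover.

>>> send_rows:
  deltas:
    - [0,0,0.04,0,0]
    - [0,0,0.09,0,0]
    - [0,0,0.14,0,0]
    - [0,0,0.18,0,0]
    - [0,0,0.194,0,0]
    - [0,0,0.194,0,0]

```text
time_s: 23.68
ee_pos: [0.6827, -0.1095, 0.1559]
ee_rot: [-0.0, 0.674, 0.739, -0.0]
contact_force: [-0.2, -0.5, -0.3]
gripper_width: -0.002
gripper_force: 0.0
```

>>> send_rows:
  deltas:
    - [0,-0.02,0,0,0]
    - [0,-0.04,0,0,0]
    - [0,-0.055,0,0,0]
    - [0,-0.07,0,0,0]
    - [0,-0.08,0,0,0]
    - [0,-0.09,0,0,0]
    - [0,-0.1,0,0,0]
    - [0,-0.11,0,0,0]
    - [0,-0.116,0,0,0]

```text
time_s: 24.8
ee_pos: [0.6249, -0.1149, 0.1562]
ee_rot: [0.0, 0.674, 0.739, -0.0]
contact_force: [1.3, 0.3, 0.9]
gripper_width: 0.0
gripper_force: 0.5
```

>>> send_rows:
  deltas:
    - [0,-0.02,0,0,0]
    - [0,-0.04,0,0,0]
    - [0,-0.06,0,0,0]
    - [0,-0.075,0,0,0]
    - [0,-0.088,0,0,0]
    - [0,-0.1,0.01,0,0]
    - [0,-0.112,0.02,0,0]
    - [0,-0.122,0.03,0,0]
    - [0,-0.13,0.04,0,0]
    - [0,-0.13,0.04,0,0]

```text
time_s: 26.05
ee_pos: [0.5598, -0.1207, 0.1354]
ee_rot: [-0.001, 0.674, 0.739, -0.0]
contact_force: [1.2, 0.3, -0.4]
gripper_width: -0.001
gripper_force: 0.0
```

>>> send_rows:
  deltas:
    - [0,-0.006,0.01,0,0]
    - [0,-0.012,0.02,0,0]
    - [0,-0.018,0.028,0,0]
    - [0,-0.022,0.036,0,0]
    - [0,-0.025,0.044,0,0]
    - [0,-0.028,0.052,0,0]
    - [0,-0.028,0.058,0,0]
    - [0,-0.028,0.058,0,0]

```text
time_s: 27.05
ee_pos: [0.5463, -0.1221, 0.1069]
ee_rot: [-0.0, 0.674, 0.739, -0.0]
contact_force: [-0.3, -0.1, -0.1]
gripper_width: -0.001
gripper_force: 0.0
```

Run:
```python
from h import *
d,P=cloud("scene","pics/s11.png")
im=cv2.imread("pics/s11.png")[170:350,290:470];cv2.imwrite("pics/s11c.png",cv2.resize(im,None,fx=3.2,fy=3.2))
```

```text
(no output)
```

View pics/s11c.png

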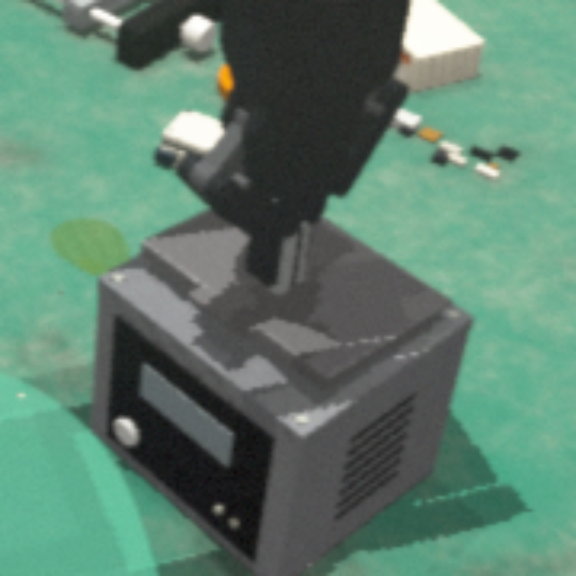

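The cover is nearly flat over the slot. I'll press down lightly until it stops.

>>> send_rows:
  deltas:
    - [0,0,0.003,0,0]
    - [0,0,0.006,0,0]
    - [0,0,0.008,0,0]
    - [0,0,0.008,0,0]

```text
time_s: 27.6
ee_pos: [0.5465, -0.1221, 0.1031]
ee_rot: [-0.0, 0.674, 0.739, -0.0]
contact_force: [-0.5, 0.0, 0.1]
gripper_width: -0.001
gripper_force: 0.0
```

>>> send_rows:
  deltas:
    - [0,0,0.002,0,0]
    - [0,0,0.004,0,0]
    - [0,0,0.004,0,0]

```text
time_s: 27.98
ee_pos: [0.5467, -0.1222, 0.1022]
ee_rot: [0.0, 0.674, 0.739, 0.0]
contact_force: [-4.3, 0.4, 7.5]
gripper_width: -0.0
gripper_force: 3.6
```

>>> send_rows:
  deltas:
    - [0,0,0.002,0,0]
    - [0,0,0.002,0,0]

```text
time_s: 28.22
ee_pos: [0.5468, -0.1222, 0.1021]
ee_rot: [0.0, 0.674, 0.739, 0.0]
contact_force: [-7.7, 2.7, 13.6]
gripper_width: 0.002
gripper_force: 6.9
```

>>> send_rows:
  deltas:
    - [0,0,-0.02,0,0]
    - [0,0,-0.1,0,0]
    - [0,0,-0.2,0,0]
    - [0,0,-0.3,0,0]
    - [-0.1,0,-0.33,0,0]
    - [-0.2,0,-0.33,0,0]
    - [-0.3,0,-0.33,0,0]
    - [-0.3,0,-0.33,0,0]

```text
time_s: 29.22
ee_pos: [0.5598, -0.2749, 0.2646]
ee_rot: [-0.0, 0.675, 0.738, -0.0]
contact_force: [-0.1, 0.7, -0.6]
gripper_width: -0.003
gripper_force: 0.0
```

Run:
```python
from h import *
ex=np.array([np.cos(np.radians(5.2)),np.sin(np.radians(5.2))]);c=np.array([.5545,-.1208])
for n in("top","scene"):
    D,P=cloud(n,f"pics/{n}12.png");xd=(P[...,:2]-c)@ex;yd=(P[...,:2]-c)@np.array([-ex[1],ex[0]]);Z=P[...,2]
    m=(abs(yd)<.05)&(xd>-.036)&(xd<.03)&(Z<.2)&(Z>.1);
    if m.sum()>50: k=np.polyfit(xd[m]-.05,Z[m],1);print(n,m.sum(),"theta",-k[0],"z at hinge",k[1],np.median(Z[m]))
    print([(np.round(x["point"],3).tolist(),round(x["score"],2)) for x in spot_point(n,"small_disk_mid")[:2]],[(np.round(x["point"],3).tolist(),round(x["score"],2)) for x in spot_point(n,"cover_edge")[:2]])
print(sense()["time_s"],sense()["contact_force"])
```

```text
top 2025 theta 0.0034739763358471996 z at hinge 0.12139720120032389 0.12156927287180208
[([0.55, 0.263, 0.05], 0.64)] [([0.514, -0.127, 0.121], 0.75)]
scene 1924 theta -0.00032467355809412353 z at hinge 0.12267384915412222 0.12265568155825893
[([0.553, 0.269, 0.045], 0.64)] [([0.513, -0.125, 0.122], 0.55)]
29.525 [ 0.86689197  0.44495886 -0.08290331]
```

The cover is flat at about 0 rad, and the small drive is still where it started. I'm handing the job in.

```bash
python3 -c "
from station import *
print(close_job())"
```

```text
the job is handed in; nothing more can be done
None
```

I handed the job in at about 30 s: the larger drive is home in the dock (top about 4 mm above the dock, as specified), the dust cover measures shut, and the smaller drive still stands in the rack; no verdict was returned.

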